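# Roll the knob blank into the V-block and butt it against the end stop

## Robot

A 6-joint arm with a two-finger parallel gripper is mounted at the origin on the work surface. World frame = base frame: x ahead of the robot, y to its left, z up, the work surface at z = 0. Lengths are in m, angles in rad, forces in N, time in s.
With the tool pointing down it reaches from about 0.325 to 0.775 m from the base axis. Payload 5.5 kg.
Tool frame: the origin (TCP) lies midway between the tips of the shut fingers; the grasp point (between the pads) lies 19 mm behind it (manip.grasp_offset is the z of the grasp point in the tool frame, in m); z points along the fingers, y is the direction in which the jaws open and shut (so a half turn about z gives the same grasp; the last joint's range is limited). The gripper opens to 85 mm and grips with 20 to 120 N. Pads are 22 mm wide; open, the fingers measure 114 mm over their backs; the gripper's body (76 mm by 85 mm) begins 54 mm behind the grasp point. The pads swing forward as they close: fully open they stand 13 mm farther back than shut.
Start: joints at [1.251, 0.091, 1.231, -0, 1.82, -0.057], TCP at [0.156, 0.579, 0.231] pointing down, gripper open.
Joint ranges: [-2.87, 2.87], [-0.86, 2.18], [0.17, 2.46], [-1.51, 4.65], [0.06, 2.69], [-2.65, 2.65]. Speed limits (rad/s): [2.57, 2.57, 3.01, 3.14, 3.14, 3.14].

## Interface

Orientations are given as a rotation vector (axis times angle).
In Python, from rig import manip, viewer, ticket gives the robot as it stands. The module is installed in compiled form; this text tells all that it offers.
- The arm moves only by the tool servo_tool, never from a script. Its argument "rows" is one flat list of numbers, 7 for each row, row after row: the shift along the tool's x, y, z in mm, then the turn, a rotation vector about the tool's x, y, z in rad, then the finger opening in mm, from 0 to 85.4. A call has 1 to 5 rows; each row is the pose to reach, as a shift and turn from the pose commanded when the call began, along the tool's axes at that moment; what a row does not reach only later rows make up. A row lasts 1/8 s, in which the tool goes at most 62.5 mm and 10.7 degrees, less where a joint would pass 70% of its speed; a pose out of reach is approached as far as the arm can. A call with a gripper value outside its range is refused whole. The fingers move at their own pace and stop on an object; "squeeze" is the grip in N (left out, the last holds). Time passes only in rows, so rows that repeat a pose let the fingers close. It gives the time, the measured TCP pose, the force and the opening at its end, in the units of the state.
- manip.observe(): the state, without advancing time (a new reading comes with each control period).
- viewer.get_image(name): name is "scene" or "top"; returns a dict with "color" (400x640x3 uint8, blue, green, red), "z_map" (400x640 float32, m along the optical axis (not along the pixel's ray), 0 where there is no reading), "K" (3x3 intrinsics, pixels), "extrinsics" (4x4, takes a point from world to camera coordinates). Camera axes: x right, y up, looking along -z (the intrinsics and any distortion apply to the point x, -y, -z); pixel columns grow to the right and rows downward; lengths in m; the calibration is good to about 2 mm. A picture is of the moment at which its call begins.
- ticket.job_done(): hands the job in, once; it reports no verdict.
The state is a dict: "t": time; "joint_pos": joint angles; "qd": joint speeds; "joint_efforts": joint torques, N m; "eef_pos": TCP position; "tcp_rot": TCP orientation; "force": force on the tool from outside, world axes, zero at the start; "torque": the same for the moment, N m; "opening": opening from 0.0 (shut) to 1.0 (fully open).
Only numpy, scipy, OpenCV 4.12 (cv2) and the standard library are available. Lean on these libraries where they do the work, as an engineer would, in place of code of your own. Each camera call takes 0.05 s, during which the arm holds its last target.

## Task

Roll the loose aluminium bar across the granite plate with your fingertips until it drops into the V-block at the plate's far edge, then push it endwise along the V until its end butts against the stop plate. Roll and push it only: do not take it between the fingers or lift it. Leave the other things on the plate and bench where they are, and finish clear of everything.

Things in the scene. Friction and masses are not known exactly. Their poses are not given: they have to be found in the camera images.
- bar: Loose solid aluminium round bar (knob blank), 40 mm diameter, 140 mm long, about 0.5 kg, lying on the granite plate 100 to 145 mm before the V, up to 0.12 rad out of parallel. Origin at its centre on the axis (70 mm above the bench on the plate). Its y axis runs along the bar; x and z turn as it rolls. It rolls easily, square to its own axis, and coasts only a few cm.
- rest: Fixed steel V-block against the far edge of a granite plate. Origin on the bench under the V's middle; x from the plate across the V, y along the V, z up. Block 70 mm across, 150 mm long (y -75 to 75), shoulders 50 mm high, flush with the plate, so the bar rolls straight on; a 90 degree V, 44 mm wide at the top, between them. Its ends stand free above the bare bench.
- plate_mid (a point): Centre of the top of the fixed dark grey granite plate, 50 mm above the bench and 160 mm before the V's centre line. The plate is 250 mm deep (along x of rest) and 400 mm wide (along y).
- v_seat (a point): Point in the middle of the V, 56.3 mm above the bench, where the bar's axis lies when it is fully down in the V (14 mm lower than on the plate). Axes as rest: y along the V.
- stop_face (a point): Centre of the face of the end stop, a dark steel plate 44 mm wide, 10 mm thick, top 72 mm above the bench, on the -y end of the V-block, 75 mm from v_seat. The face looks along +y of rest. With the bar butted against it the bar's centre is 70 mm from this point; at the start the bar's nearer end is 26 to 46 mm short of it, measured along the V.
- slide_weight: Bystander on the plate: dark tungsten slide weight, 24 x 18 x 28 mm high. Origin under its centre.
- gear_cluster: Bystander on the plate: brass gear cluster standing on its largest wheel, 50 mm diameter, 38 mm high. Origin under its centre.
- loupe: Bystander on the plate: black eye loupe with a glass lens, 42 mm diameter, 40 mm high. Origin under its centre. These three stand in any order near the plate's -y edge.
- metronome: Bystander on the bench to the right (-y): black metronome body, 116 x 116 mm at the foot, 212 mm high. Origin under its centre.
- screwdriver: Bystander on the bench, right of the plate: screwdriver lying down, 170 mm long, about 25 mm high.
- timing_stand: Fixed stainless timing stand with a large knurled knob, on the bench to the left (+y): base 150 x 190 mm, 342 mm high. Origin under the middle of its base.
Things that resemble listed ones, but are neither listed nor needed, are in the scene too. Of the things like the bar, leave any that is yellow; of the rest the larger one is meant.

How it is judged:
By the outcome, as a careful person would: the job done as asked, in the order asked, and still so for the second after the job is handed in, with the robot touching nothing.
It also fails if it takes over 48 s, if anything falls off the work surface, if the arm or the gripper's body presses on something with over 40 N, if the wrist force passes 120 N, or if a joint passes its speed limit or range.

## Working session

There is one attempt and no reset: what is moved stays moved. The work goes in short steps, Python scripts to look and compute and a tool call to move; the robot and the scene stay as the last step left them, time stands still between calls to the robot, and variables do not carry over. Pictures are saved under pics/ and viewed, and the job is handed in when it is done.

Besides the shell and the picture viewer there is one more tool, called in YAML: its name, and indented under it one key for each argument. servo_tool: Moves the arm, as the interface text tells. Its arguments: {"type":"object","properties":{"rows":{"type":"array","items":{"type":"number"}},"squeeze":{"type":"number"}},"required":["rows"]}

```bash
mkdir -p pics; cat > h.py <<'E'
import numpy as np, cv2
from rig import manip, viewer, ticket
def grab(n,tag):
    im=viewer.get_image(n); cv2.imwrite(f'pics/{tag}.png',im['color']); np.savez(f'{tag}.npz',**im); return im
def px2w(im,u,v,z=None,depth=None):
    K=im['K'];E=im['extrinsics'];R=E[:3,:3];t=E[:3,3]
    d=np.array([(u-K[0,2])/K[0,0],-(v-K[1,2])/K[1,1],-1.0])
    c=-R.T@t; dw=R.T@d
    if z is not None: return c+dw*(z-c[2])/dw[2]
    if depth is None: depth=float(im['z_map'][int(round(v)),int(round(u))])
    return c+dw*depth
def w2px(im,p):
    q=im['extrinsics'][:3,:3]@np.array(p)+im['extrinsics'][:3,3]
    return im['K'][0,0]*q[0]/-q[2]+im['K'][0,2], im['K'][1,1]*-q[1]/-q[2]+im['K'][1,2]
E
python3 - <<'E'
from h import *
np.set_printoptions(precision=4,suppress=True)
for n in('scene','top'):
    im=grab(n,n+'0'); print(im['K'],im['extrinsics'],im.keys())
print(manip.observe(), manip.grasp_offset)
E
```

```text
[[384.0596   0.     317.571 ]
 [  0.     384.0596 204.1688]
 [  0.       0.       1.    ]] [[ 0.7637  0.6452 -0.0218 -0.3894]
 [-0.4176  0.5195  0.7455  0.1582]
 [ 0.4923 -0.5602  0.6662 -1.4892]
 [ 0.      0.      0.      1.    ]] dict_keys(['color', 'z_map', 'K', 'extrinsics'])
[[433.41     0.     319.0224]
 [  0.     433.41   205.9652]
 [  0.       0.       1.    ]] [[ 0.0044 -1.      0.0003 -0.0228]
 [ 0.9863  0.0044  0.1647 -0.5411]
 [-0.1647 -0.0005  0.9863 -1.5099]
 [ 0.      0.      0.      1.    ]] dict_keys(['color', 'z_map', 'K', 'extrinsics'])
{'t': 0.1, 'joint_pos': array([ 1.2513,  0.0918,  1.2318, -0.    ,  1.8198, -0.0567]), 'qd': array([-0.0013, -0.0017, -0.0036, -0.0013, -0.0005,  0.0021]), 'joint_efforts': array([  0.0026, -46.0215, -41.9219,  -0.0001,   0.0105,   0.    ]), 'eef_pos': array([0.1558, 0.5792, 0.2303]), 'tcp_rot': array([-0.4116, -3.1142,  0.0027]), 'force': array([ 0.3847, -0.6121,  0.5276]), 'torque': array([ 0.0378, -0.031 , -0.0182]), 'opening': 1.0014977510935754} -0.0187
```

View pics/scene0.png

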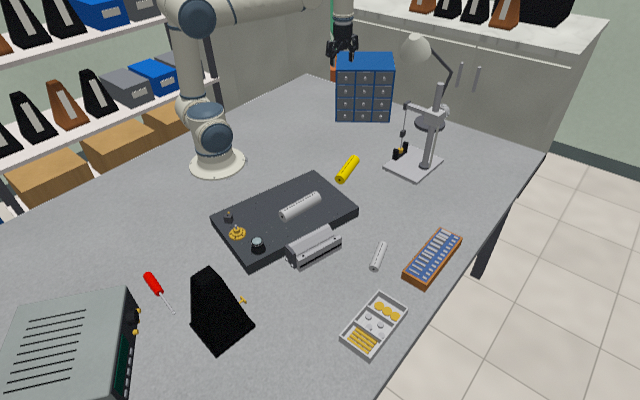

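View pics/top0.png

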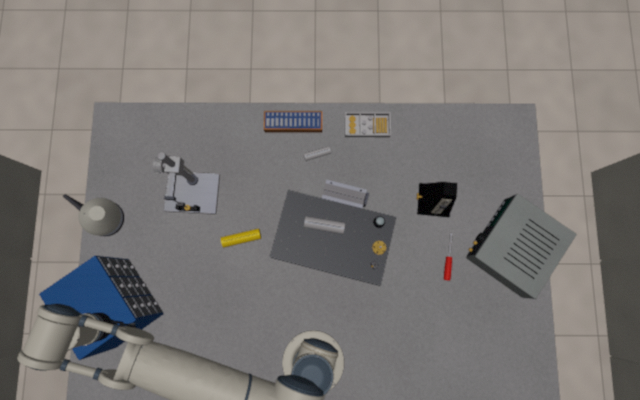

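Candidates for the bar: the silver bar on the plate (top 324,225; scene 300,206), the yellow bar (top 240,238; scene 347,168; excluded by its colour), and the thin silver bar on the bench (top 317,154; scene 378,256; smaller). I choose the one on the plate and will check it in a close crop.

```bash
python3 - <<'E'
import cv2
a=cv2.imread('pics/top0.png')[170:300,255:405]; cv2.imwrite('pics/topc.png',cv2.resize(a,None,fx=5,fy=4.6 and 5,interpolation=cv2.INTER_CUBIC)[:600])
a=cv2.imread('pics/scene0.png')[165:280,205:365]; cv2.imwrite('pics/scenec.png',cv2.resize(a,None,fx=5,fy=5,interpolation=cv2.INTER_CUBIC))
E
```

```text
(no output)
```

View pics/topc.png

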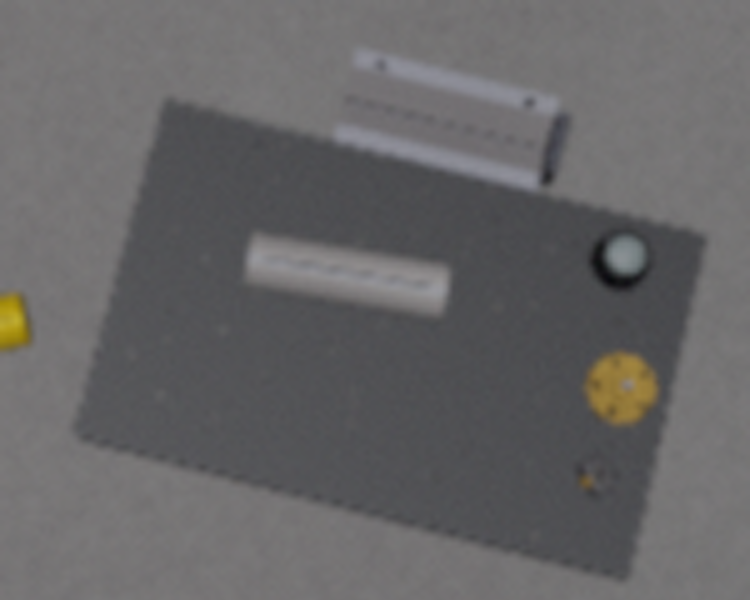

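View pics/scenec.png

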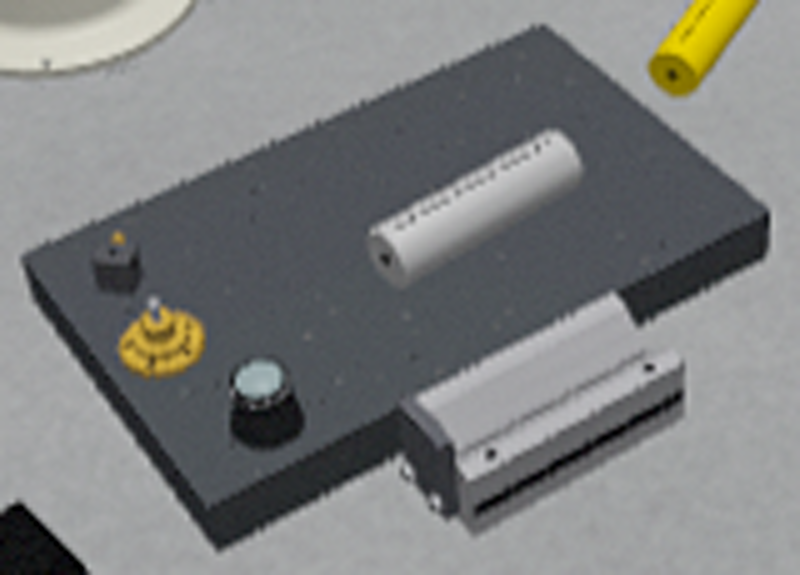

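```bash
cat > meas.py <<'E'
from h import *
np.set_printoptions(precision=4,suppress=True)
def cloud(im,u0,u1,v0,v1):
    z=im['z_map'];K=im['K'];E=im['extrinsics']
    v,u=np.mgrid[v0:v1,u0:u1]; d=z[v0:v1,u0:u1]
    m=d>0; u=u[m];v=v[m];d=d[m]
    P=np.stack([(u-K[0,2])/K[0,0]*d,-(v-K[1,2])/K[1,1]*d,-d],1)
    return (P-E[:3,3])@E[:3,:3]
def barfit(P,x0,wx=None):
    pass
E
python3 - <<'E'
from meas import *
t=dict(np.load('top0.npz'));s=dict(np.load('scene0.npz'))
c=[px2w(t,255+u/5,170+v/5,z=0.05) for u,v in((168,100),(706,237),(632,580),(75,432))]
print(np.array(c)); print([np.linalg.norm(c[i]-c[(i+1)%4]) for i in range(4)])
for i in (0,1,3): 
  d=c[(i+1)%4]-c[i]; print(np.arctan2(d[1],d[0]))
cs=[px2w(s,205+u/5,165+v/5,z=0.05) for u,v in((768,212),(210,510),(22,260),(542,25))]
print(np.array(cs)); print([np.linalg.norm(cs[i]-cs[(i+1)%4]) for i in range(4)])
for nm,im,(u0,u1,v0,v1) in(('top',t,(255,405,170,300)),('scene',s,(205,365,165,280))):
    P=cloud(im,u0,u1,v0,v1)
    print(nm,'plate z',np.median(P[(abs(P[:,2]-.05)<.01)][:,2]))
    B=P[(P[:,2]>.07)&(P[:,2]<.1)]
    # restrict near bar
    b0=px2w(t,324,225,z=.09); B=B[np.linalg.norm(B[:,:2]-b0[:2],axis=1)<.09]
    print(len(B),B[:,2].max(),np.percentile(B[:,2],95))
    m=B.mean(0); U,S,V=np.linalg.svd(B[:,:2]-m[:2]); a=V[0]; pr=(B[:,:2]-m[:2])@a
    print('ctr',m,'dir',a,np.arctan2(a[1],a[0]),'ext',pr.min(),pr.max())
E
```

```text
[[ 0.5981  0.0893  0.05  ]
 [ 0.5004 -0.2953  0.05  ]
 [ 0.2599 -0.238   0.05  ]
 [ 0.3603  0.1507  0.05  ]]
[np.float64(0.396862790507306), np.float64(0.24717928950947235), np.float64(0.40149177258745905), np.float64(0.2456473033903272)]
-1.8197348544995564
2.9075807255602166
-0.25275192045261313
[[ 0.6044  0.09    0.05  ]
 [ 0.5096 -0.2942  0.05  ]
 [ 0.2709 -0.2352  0.05  ]
 [ 0.3652  0.1502  0.05  ]]
[np.float64(0.39569007238694015), np.float64(0.24597302790800693), np.float64(0.3966855188920003), np.float64(0.24673006708382067)]
top plate z 0.050915246332841446
455 0.09989175839764765 0.09460940866549339
ctr [ 0.4704 -0.0393  0.0869] dir [-0.1664 -0.9861] -1.7379271589372849 ext -0.06981911083627382 0.07003871719577678
scene plate z 0.04934558128331946
485 0.09300792658547907 0.09059097629670375
ctr [ 0.4799 -0.0453  0.0832] dir [-0.1854 -0.9827] -1.7572960452852737 ext -0.07650532660555488 0.06637494302551038
```

```bash
python3 - <<'E'
from meas import *
t=dict(np.load('top0.npz'));s=dict(np.load('scene0.npz'))
f=lambda im,o:lambda u,v,z:px2w(im,o[0]+(u+.5)/5-.5,o[1]+(v+.5)/5-.5,z=z)
T=f(t,(255,170),);S=f(s,(205,165))
yr=np.array([.2425,.970]);xr=np.array([.970,-.2425])
tc=np.array([T(u,v,.05) for u,v in((168,100),(706,237),(632,580),(75,432))])
sc=np.array([S(u,v,.05) for u,v in((768,212),(210,510),(22,260),(542,25))])
for n,c in(('T',tc),('S',sc)):
    a=[np.arctan2(*(c[0]-c[1])[1::-1])-np.pi/2,np.arctan2(*(c[3]-c[2])[1::-1])-np.pi/2,np.arctan2(*(c[0]-c[3])[1::-1]),np.arctan2(*(c[1]-c[2])[1::-1])]
    print(n,'plate ctr',c.mean(0),'ang',np.array(a))
o=(tc.mean(0)+sc.mean(0))/2
pr=lambda p:(np.array([(p-o)[:2]@xr,(p-o)[:2]@yr])*1000).round(1)
print('top V corners (rest frame rel plate centre): nearL nearR farL farR')
for u,v in((335,130),(540,188),(355,48),(558,100)): print(pr(T(u,v,.05)))
print('scene V: far R, far L, near L')
for u,v in((460,465),(683,355),(615,295),(415,400)): print(pr(S(u,v,.05)))
print('bar top view ends z=.07')
for u,v in((245,283),(252,233),(450,263),(443,315)): print(pr(T(u,v,.07)))
print('scene bar -y end circle centre, bar +y end'); print(pr(S(387,258,.07)))
# triangulate end centre: top guess (446.5,289)
def ray(im,o,u,v):
    a=px2w(im,o[0]+(u+.5)/5-.5,o[1]+(v+.5)/5-.5,z=0.);b=px2w(im,o[0]+(u+.5)/5-.5,o[1]+(v+.5)/5-.5,z=.2);d=(b-a)/np.linalg.norm(b-a);return a,d
def tri(r,q):
    A=sum(np.eye(3)-np.outer(d,d) for _,d in(r,q));b=sum((np.eye(3)-np.outer(d,d))@a for a,d in(r,q));x=np.linalg.solve(A,b)
    return x,[np.linalg.norm((np.eye(3)-np.outer(d,d))@(x-a)) for a,d in(r,q)]
for n,p,q in(('bar -y end',(447,289),(387,258)),('V far R corner',(558,100),(460,465)),('V far L',(355,48),(683,355)),('plate FL',(168,100),(768,212)),('plate FR',(706,237),(210,510)),('loupe top',(626,255),(262,380))):
    x,e=tri(ray(t,(255,170),*p),ray(s,(205,165),*q)); print(n,x,pr(x),np.array(e))
E
```

```text
T plate ctr [ 0.4311 -0.0719  0.05  ] ang [-0.249  -0.2527 -0.2526 -0.2338]
S plate ctr [ 0.4353 -0.0718  0.05  ] ang [-0.2411 -0.2391 -0.2466 -0.2423]
top V corners (rest frame rel plate centre): nearL nearR farL farR
[130.4  76.2]
[125.6 -76.1]
[192.4  77.1]
[191.3 -73.9]
scene V: far R, far L, near L
[181.1 -71.2]
[189.6  79. ]
[126.   77.2]
[125.4 -65.2]
bar top view ends z=.07
[  5.4 109.7]
[ 40.8 113.8]
[ 54.5 -26.1]
[ 17.8 -30. ]
scene bar -y end circle centre, bar +y end
[ 34.2 -25.5]
bar -y end [ 0.4617 -0.1074  0.0725] [ 36.2 -27.5] [0.0009 0.0009]
V far R corner [ 0.5982 -0.1896  0.0595] [188.6 -74.2] [0.001 0.001]
V far L [ 0.6379 -0.0436  0.053 ] [191.8  77.1] [0.0001 0.0001]
plate FL [0.6007 0.0915 0.0482] [122.9 199.1] [0.001 0.001]
plate FR [ 0.5034 -0.2933  0.0456] [ 121.9 -197.8] [0.0018 0.0018]
loupe top [ 0.485  -0.2306  0.0843] [  88.8 -141.4] [0.0016 0.0016]
```

The measurements agree: the triangulated bar end is at z 72 mm, the bar–V distance is 130 mm and the stop gap is about 45 mm. The bar's +y end lags by about 0.09 rad. I'll use the open fingers as a fence behind the bar, so both fingertips touch its near side.

servo_tool:
  rows: [-36,-47,0,0,0,0,85,-73,-94,0,0,0,0,85,-109,-141,0,0,0,0,85,-146,-187,0,0,0,0,85,-182,-234,0,0,0,0,85]

```text
t: 0.72
eef_pos: [0.2711, 0.3043, 0.2308]
tcp_rot: [0.411, 3.115, -0.001]
force: [1.0, -0.4, 0.1]
opening: 0.997
```

servo_tool:
  rows: [-36,-47,0,0,0,0,85,-73,-94,0,0,0,0,85,-109,-141,10,0,0,0,85,-146,-187,20,0,0,0,85,-182,-234,40,0,0,0,85]

```text
t: 1.35
eef_pos: [0.3864, 0.031, 0.1914]
tcp_rot: [0.411, 3.112, 0.001]
force: [2.1, 0.4, -0.9]
opening: 0.993
```

servo_tool:
  rows: [-20,-25,30,0,0,-0.01,85,-37,-47,50,0,0,-0.018,85,-37,-47,70,0,0,-0.018,85,-37,-47,80,0,0,-0.018,85]

```text
t: 1.85
eef_pos: [0.4085, -0.0214, 0.1097]
tcp_rot: [-0.384, -3.116, -0.001]
force: [0.8, -0.2, 1.3]
opening: 0.992
```

```bash
python3 - <<'E'
from meas import *
for n in('scene','top'): 
    im=grab(n,n+'1'); o=manip.observe(); u,v=w2px(im,o['eef_pos']); print(u,v)
    r=im['color'][int(v)-60:int(v)+60,int(u)-80:int(u)+80]; cv2.imwrite(f'pics/{n}1c.png',cv2.resize(r,None,fx=5,fy=5,interpolation=cv2.INTER_CUBIC)); print(int(u)-80,int(v)-60)
print(o['t'],o['eef_pos'],o['tcp_rot'],o['force'])
p=np.array([.4332,-.0718]);a=-.245;print((o['eef_pos'][:2]-p)@np.array([np.cos(a),np.sin(a)]),(o['eef_pos'][:2]-p)@np.array([-np.sin(a),np.cos(a)]))
E
```

```text
287.68081280124915 185.67297693024094
207 125
319.05104627009376 241.41395476941995
239 181
1.95 [ 0.4086 -0.0211  0.1101] [-0.3814 -3.1164 -0.0006] [-0.4273  0.6842  0.365 ]
-0.03620107674895657 0.043222057088201905
```

View pics/scene1c.png

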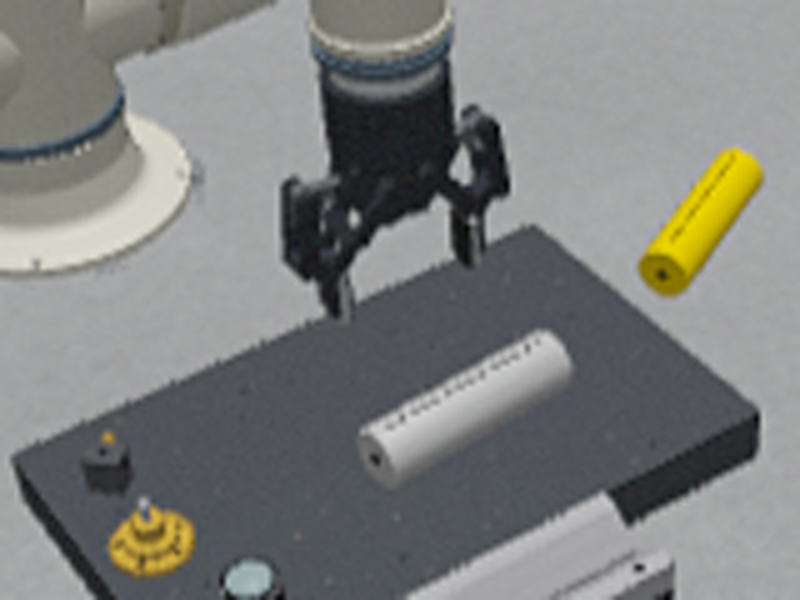

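View pics/top1c.png

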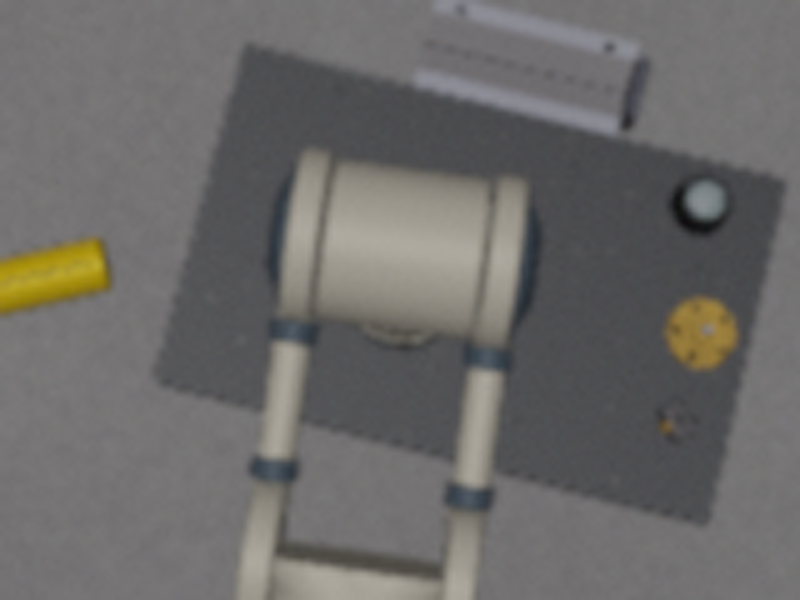

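Scene view: fingertips at crop (340,315) and (470,262), straddling the bar's length and behind it, which agrees with the predicted TCP. Top view: the wrist hides the bar. Now I lower and push gently.

servo_tool:
  rows: [0,0,20,0,0,0,85,0,0,40,0,0,0,85,0,0,59,0,0,0,85,-8,0,59,0,0,0,85,-16,0,59,0,0,0,85]

```text
t: 2.58
eef_pos: [0.4258, -0.026, 0.0529]
tcp_rot: [0.383, 3.117, -0.0]
force: [0.9, 0.5, 0.4]
opening: 0.994
```

servo_tool:
  rows: [-7,0,0,0,0,0,85,-14,0,0,0,0,0,85,-21,0,0,0,0,0,85,-28,0,0,0,0,0,85,-35,0,0,0,0,0,85]

```text
t: 3.2
eef_pos: [0.4593, -0.0346, 0.0523]
tcp_rot: [0.384, 3.118, -0.0]
force: [-0.7, 0.1, 0.1]
opening: 0.998
```

```bash
cat > look.py <<'E'
import sys
from meas import *
tag=sys.argv[1]; c=[int(x) for x in sys.argv[2:4]] if len(sys.argv)>2 else (290,215)
im=grab('scene','scene'+tag);o=manip.observe()
u,v=c;r=im['color'][v-60:v+60,u-80:u+80]; cv2.imwrite(f'pics/scene{tag}c.png',cv2.resize(r,None,fx=5,fy=5,interpolation=cv2.INTER_CUBIC)); print('crop origin',u-80,v-60)
p=np.array([.4332,-.0718]);a=-.245
print(o['t'],o['eef_pos'],o['tcp_rot'],o['force'],o['opening'],'xr,yr',(o['eef_pos'][:2]-p)@np.array([np.cos(a),np.sin(a)]),(o['eef_pos'][:2]-p)@np.array([-np.sin(a),np.cos(a)]))
E
python3 look.py 2
```

```text
crop origin 210 155
3.25 [ 0.4598 -0.0347  0.0523] [ 0.3837  3.1174 -0.0001] [-0.887  -0.3418  0.3538] 0.9959565763000268 xr,yr 0.01685289676884203 0.042415233733561264
```

View pics/scene2c.png

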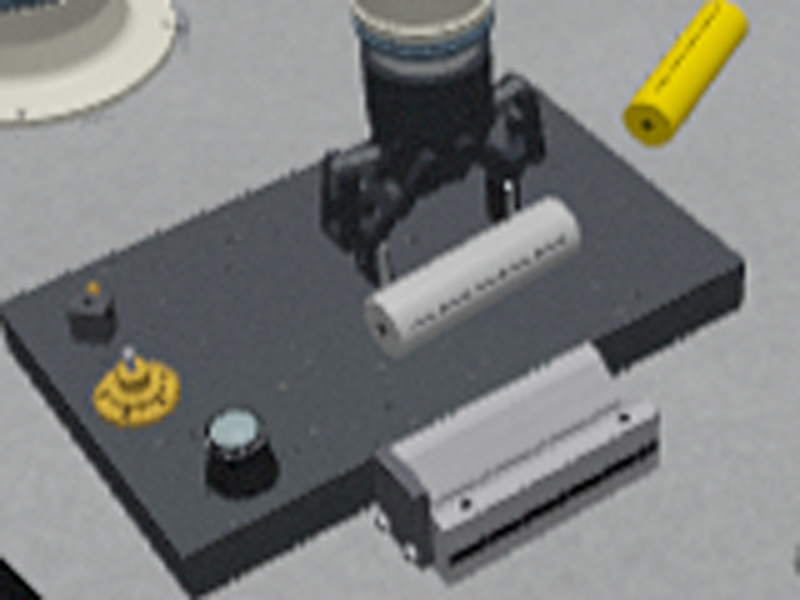

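The bar is rolling (its engraved line has turned to face front) and looks nearly parallel to the V. I continue.

servo_tool:
  rows: [-7,0,0,0,0,0,85,-14,0,0,0,0,0,85,-21,0,0,0,0,0,85,-28,0,0,0,0,0,85,-35,0,0,0,0,0,85]

```text
t: 3.88
eef_pos: [0.4932, -0.043, 0.0522]
tcp_rot: [-0.384, -3.118, 0.0]
force: [0.0, 0.8, -0.1]
opening: 0.997
```

```bash
python3 look.py 3
```

```text
crop origin 210 155
3.925 [ 0.4938 -0.0432  0.0523] [ 0.3837  3.1174 -0.0001] [-0.7968  0.608   0.7047] 0.9943532474893987 xr,yr 0.05189476603602591 0.04241753302662454
```

View pics/scene3c.png

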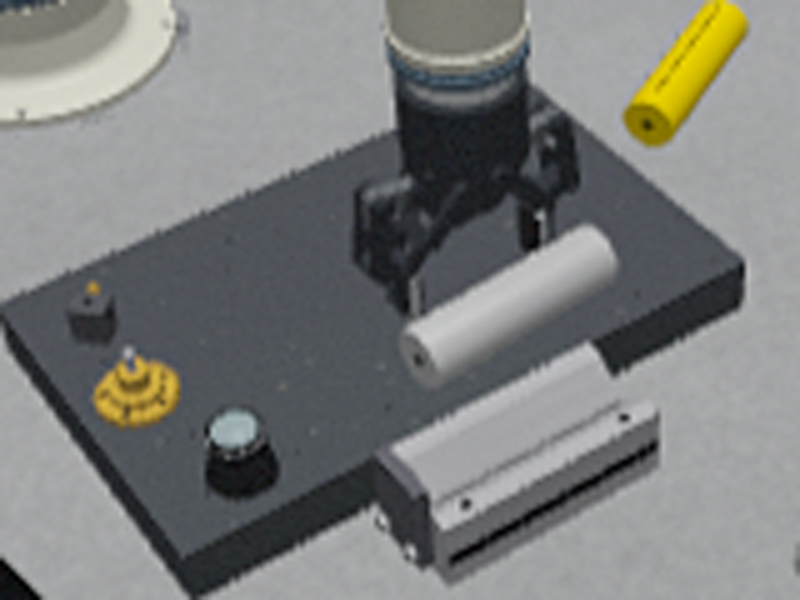

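servo_tool:
  rows: [-7,0,0,0,0,0,85,-14,0,0,0,0,0,85,-21,0,0,0,0,0,85,-28,0,0,0,0,0,85,-35,0,0,0,0,0,85]

```text
t: 4.55
eef_pos: [0.5272, -0.0515, 0.0523]
tcp_rot: [-0.384, -3.118, -0.0]
force: [-0.5, 0.4, 0.5]
opening: 0.998
```

```bash
python3 look.py 4
```

```text
crop origin 210 155
4.6 [ 0.5278 -0.0518  0.0523] [ 0.3838  3.1174 -0.0002] [-1.6499 -0.0404  0.0046] 0.9948224136668797 xr,yr 0.0868902597185581 0.04238846946123784
```

View pics/scene4c.png

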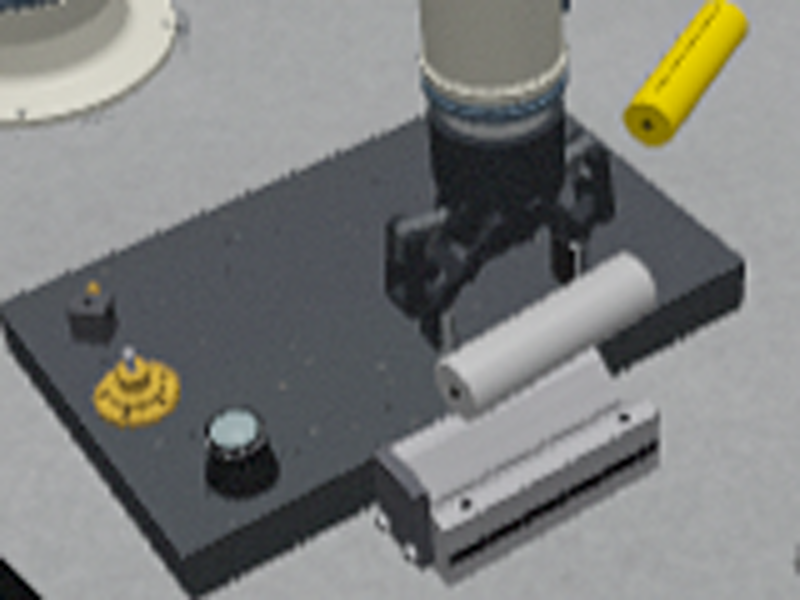

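servo_tool:
  rows: [-6,0,0,0,0,0,85,-12,0,0,0,0,0,85,-18,0,0,0,0,0,85,-23,0,0,0,0,0,85,-27,0,0,0,0,0,85]

```text
t: 5.22
eef_pos: [0.5533, -0.0581, 0.0523]
tcp_rot: [0.384, 3.118, -0.0]
force: [-0.3, 0.2, -0.1]
opening: 0.992
```

```bash
python3 look.py 5
```

```text
crop origin 210 155
5.275 [ 0.5535 -0.0582  0.0523] [ 0.3837  3.1177 -0.0001] [-1.4528 -0.3369  0.4213] 0.9944872177351114 xr,yr 0.11343092297524382 0.04241144430690092
```

View pics/scene5c.png

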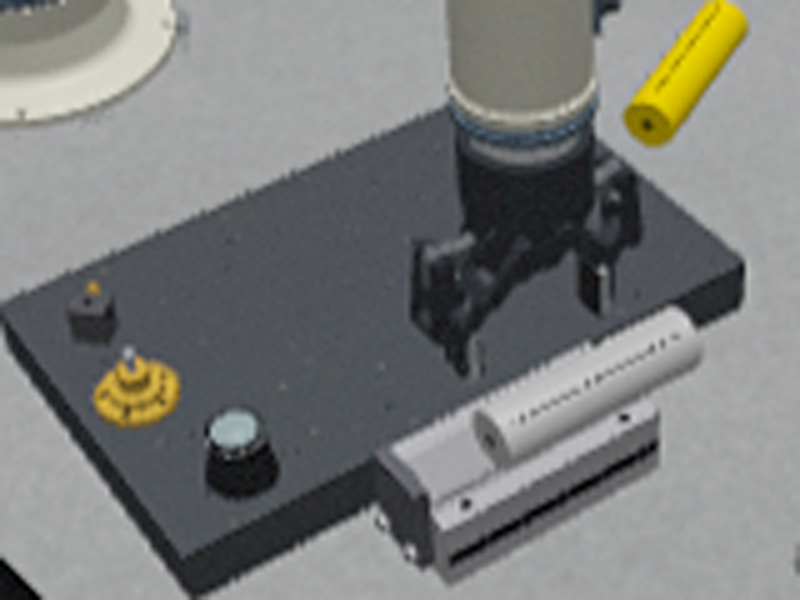

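The bar has dropped into the V: its −y end is at crop (490,437), its +y end overhangs the block, and the line on it is parallel to the V. Next I raise the gripper, close it, and go round to the +y end.

servo_tool:
  rows: [10,0,-20,0,0,0,60,10,0,-50,0,0,0,30,0,20,-80,0,0,0,0,-25,65,-80,0,0,0,0,-46,105,-80,0,0,0,0]

```text
t: 5.9
eef_pos: [0.6242, 0.0337, 0.1332]
tcp_rot: [0.384, 3.116, 0.0]
force: [0.4, -0.9, -0.2]
opening: -0.003
```

```bash
python3 look.py 6 310 225; python3 - <<'E'
from meas import *
im=dict(np.load('scene5.npz'));p=np.array([.4332,-.0718]);a=-.245
f=lambda q:((q[:2]-p)@np.array([np.cos(a),np.sin(a)]),(q[:2]-p)@np.array([-np.sin(a),np.cos(a)]))
print(f(px2w(im,210+490.5/5-.5,155+437.5/5-.5,z=.0563)))
P=cloud(im,300,355,210,255);P=P[P[:,2]>.064];q=np.array([f(x) for x in P]);k=(q[:,0]>.12);print(np.percentile(q[k,1],[1,99]),q[k,0].mean(),P[k,2].max())
E
```

```text
crop origin 230 165
5.95 [0.6261 0.0381 0.1315] [0.379  3.1174 0.0052] [-5.4216  1.7568 -0.6486] 0.0027151813498030755 xr,yr 0.1604386051375571 0.1534268584509819
(np.float64(0.15639904384682657), np.float64(-0.01687511690575527))
[-0.0179  0.1189] 0.15506031423347968 0.15884340044542172
```

View pics/scene6c.png

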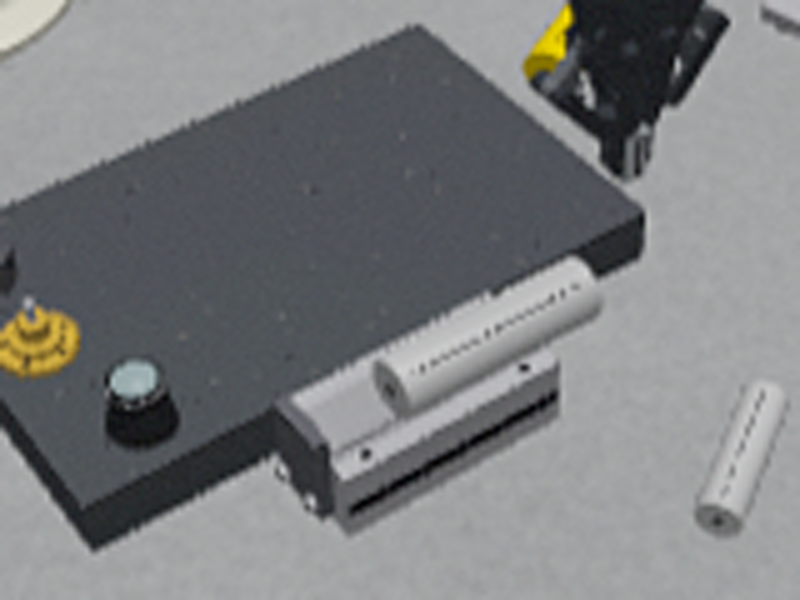

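The shut gripper stands beyond the bar's +y end (bar spans y −17 to about 122 mm, TCP at 153 mm) and is in line with the V. I lower it there.

servo_tool:
  rows: [0,6,25,0,0,0,0,0,6,50,0,0,0,0,0,6,70,0,0,0,0,0,6,77,0,0,0,0,0,6,77,0,0,0,0]

```text
t: 6.58
eef_pos: [0.6243, 0.0384, 0.0552]
tcp_rot: [-0.384, -3.118, 0.0]
force: [-0.8, 0.5, 0.4]
opening: -0.001
```

```bash
python3 look.py 7 330 225
```

```text
crop origin 250 165
6.625 [0.6248 0.0384 0.0561] [0.3838 3.117  0.0002] [ 0.0086 -0.3591  0.0916] -0.003131054449947556 xr,yr 0.1591045617271131 0.15339802135136876
```

View pics/scene7c.png

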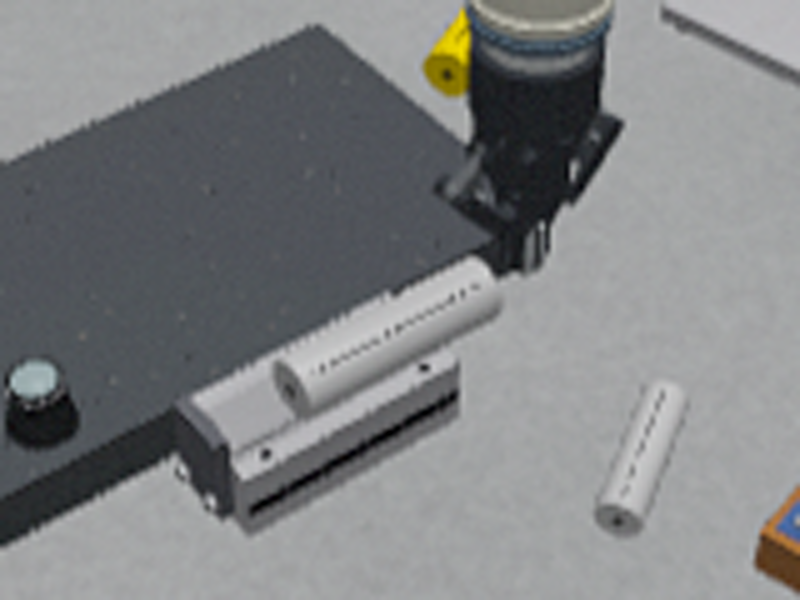

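servo_tool:
  rows: [0,-8,0,0,0,0,0,0,-16,0,0,0,0,0,0,-23,0,0,0,0,0,0,-30,0,0,0,0,0,0,-36,0,0,0,0,0]

```text
t: 7.25
eef_pos: [0.6163, 0.0045, 0.0562]
tcp_rot: [0.382, 3.116, 0.004]
force: [1.1, 4.6, 2.6]
opening: 0.001
```

```bash
python3 look.py 8 330 225
```

```text
crop origin 250 165
7.3 [0.6161 0.0037 0.0562] [0.3832 3.1164 0.0029] [1.1563 4.3974 2.5316] -0.0006774088972773186 xr,yr 0.15914027514486415 0.11761669367574314
```

View pics/scene8c.png

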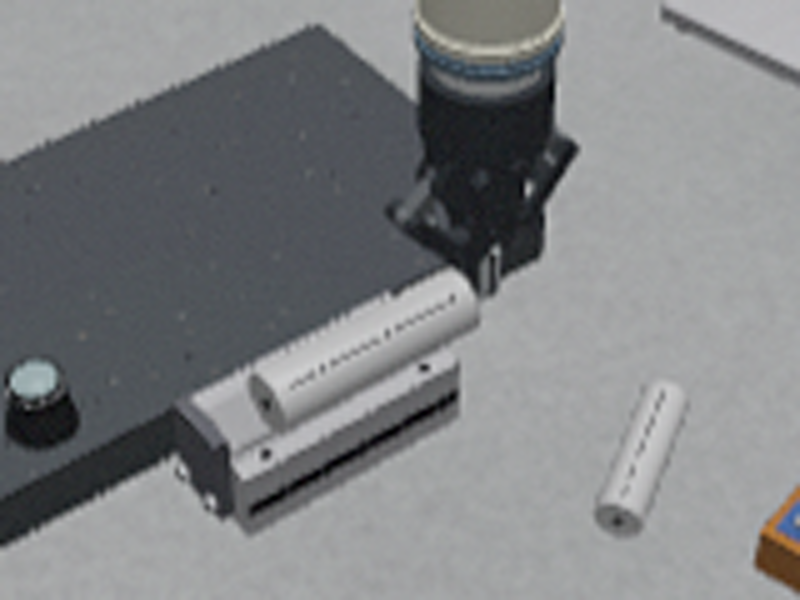

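The bar slides along the V under about 4.5 N; its near end is now at crop (266,403). About 40 mm remain.

servo_tool:
  rows: [0,-6,0,0,0,0,0,0,-12,0,0,0,0,0,0,-18,0,0,0,0,0,0,-24,0,0,0,0,0,0,-30,0,0,0,0,0]

```text
t: 7.92
eef_pos: [0.609, -0.0243, 0.0562]
tcp_rot: [0.382, 3.117, 0.004]
force: [2.1, 6.7, 3.0]
opening: 0.002
```

```bash
python3 look.py 9 310 235
```

```text
crop origin 230 175
7.975 [ 0.6088 -0.0251  0.0562] [0.3829 3.1166 0.0029] [1.7674 4.9879 2.7918] 0.0013743568187133625 xr,yr 0.15907493055593389 0.08786019855001512
```

View pics/scene9c.png

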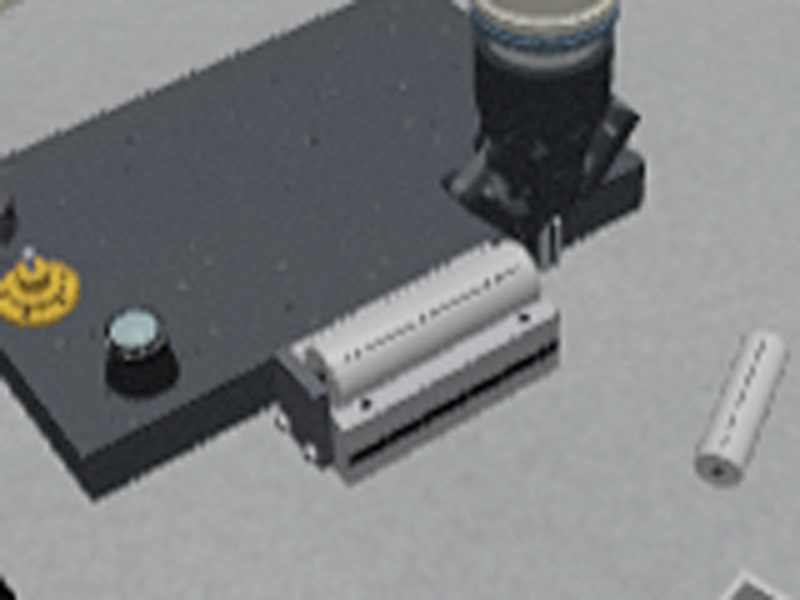

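A few millimetres remain. Small steps now, watching the force.

servo_tool:
  rows: [0,-2,0,0,0,0,0,0,-4,0,0,0,0,0,0,-6,0,0,0,0,0]

```text
t: 8.35
eef_pos: [0.6076, -0.03, 0.0562]
tcp_rot: [0.382, 3.117, 0.004]
force: [0.7, 6.7, 2.3]
opening: -0.001
```

servo_tool:
  rows: [0,-1.5,0,0,0,0,0,0,-3,0,0,0,0,0]

```text
t: 8.6
eef_pos: [0.6069, -0.0328, 0.0562]
tcp_rot: [0.382, 3.117, 0.004]
force: [1.1, 8.5, 3.2]
opening: -0.003
```

servo_tool:
  rows: [0,-1,0,0,0,0,0,0,-2,0,0,0,0,0]

```text
t: 8.85
eef_pos: [0.6069, -0.0329, 0.0563]
tcp_rot: [0.38, 3.116, 0.01]
force: [4.6, 14.6, 2.3]
opening: -0.001
```

servo_tool:
  rows: [0,-1,0,0,0,0,0,0,-2,0,0,0,0,0]

```text
t: 9.1
eef_pos: [0.6068, -0.033, 0.0564]
tcp_rot: [0.378, 3.116, 0.014]
force: [5.3, 20.1, 1.5]
opening: -0.001
```

```bash
python3 look.py 10 310 235
```

```text
crop origin 230 175
9.15 [ 0.6068 -0.0329  0.0564] [0.3782 3.1155 0.0145] [ 5.2974 17.5069  0.8776] -0.0022189931433931036 xr,yr 0.15901357719643286 0.079849558736412
```

View pics/scene10c.png

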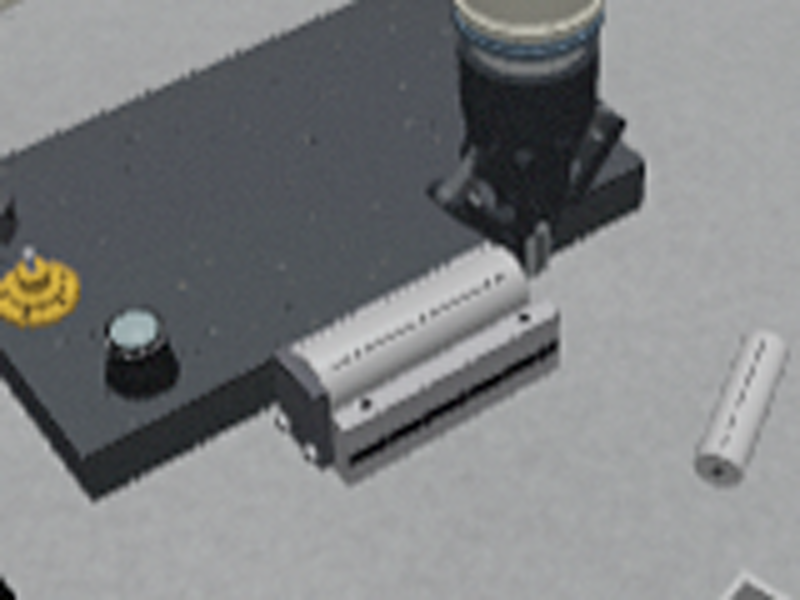

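It is butted: the TCP stopped at y 79.8 mm (expected about 80) while the force rose from 8 to 20 N, and the bar end meets the stop. I back off along +y and then raise.

servo_tool:
  rows: [0,4,0,0,0,0,0,0,12,0,0,0,0,0,0,30,0,0,0,0,0,0,50,-20,0,0,0,0,0,60,-60,0,0,0,0]

```text
t: 9.78
eef_pos: [0.6186, 0.0216, 0.113]
tcp_rot: [-0.382, -3.113, 0.001]
force: [0.6, -0.0, 0.2]
opening: -0.001
```

servo_tool:
  rows: [10,30,-50,0,0,0,0,30,60,-90,0,0,0,0,60,90,-110,0,0,0,0,60,90,-110,0,0,0,0,60,90,-110,0,0,0,0]

```text
t: 10.4
eef_pos: [0.5834, 0.1221, 0.2245]
tcp_rot: [-0.383, -3.117, 0.001]
force: [-0.8, -0.3, 0.6]
opening: 0.001
```

```bash
python3 look.py 11 310 235; python3 - <<'E'
from meas import *
im=grab('top','top11'); cv2.imwrite('pics/top11c.png',cv2.resize(im['color'][170:290,250:410],None,fx=5,fy=5,interpolation=cv2.INTER_CUBIC))
E
```

```text
crop origin 230 175
10.45 [0.5834 0.1216 0.2238] [-0.3841 -3.1162  0.0017] [-0.4341 -1.0777  0.0561] 0.002243507928712778 xr,yr 0.09881693026102377 0.22401648765487947
```

View pics/scene11c.png

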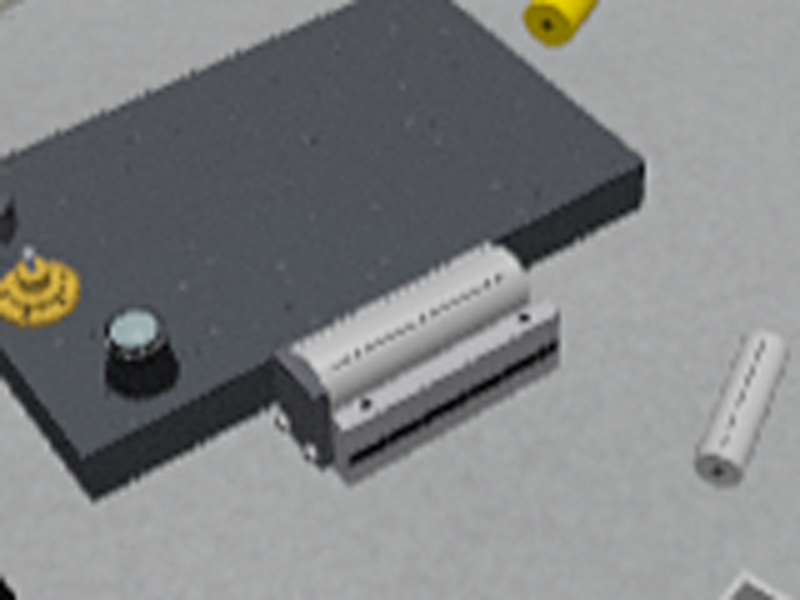

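View pics/top11c.png

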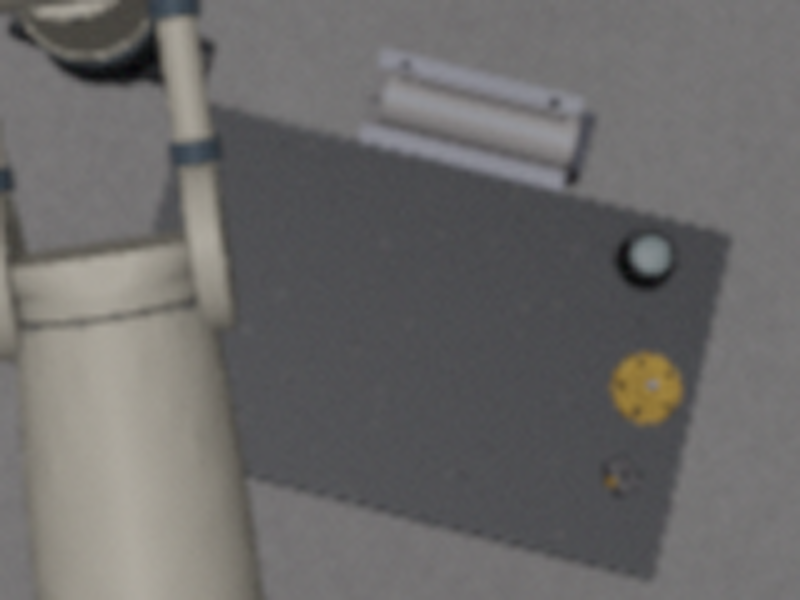

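Both views show the bar down in the V with its end against the stop (scene crop about 310,375; top crop about 580,140). The bystanders have not moved and the arm is clear.

```bash
python3 -c "
from rig import ticket; print(ticket.job_done())"
```

```text
the job is handed in; nothing more can be done
None
```

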